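# Hook the stray tank out from under the walkway and put it back in its tray slot

### The arm

A 6-joint arm with a two-finger parallel gripper is mounted at the origin on the work surface. World frame = base frame: x ahead of the robot, y to its left, z up, the work surface at z = 0. Lengths are in m, angles in degrees, forces in N, time in s.
With the tool pointing down it reaches from about 0.375 to 0.9 m from the base axis. Payload 3.1 kg.
Tool frame: the origin (TCP) lies on the centre line of the jaws, within the pads' length; the fingertips stand 14 mm ahead of it and the grasp point (between the pads) lies 5 mm behind it (bot.tips_ahead is the distance from the TCP to the fingertips, in m); z points along the fingers, y is the line along which they close (so a half turn about z gives the same grasp; the last joint's range is limited). The gripper opens to 87 mm and grips with 3 to 60 N. Pads are 19 mm wide; open, the fingers measure 117 mm over their backs; the gripper's body (75 mm by 190 mm) begins 51 mm behind the grasp point.
Start: joints at [56.809, 30.224, 82.088, -0, 67.689, -10.227], TCP at [0.244, 0.575, 0.237] pointing down, gripper open.
Joint ranges: [-176.69, 176.69], [-43.24, 126.21], [12.49, 139.97], [-82, 262], [0, 151.66], [-163.58, 163.58]. Speed limits (degrees/s): [159.86, 159.86, 180, 180, 180, 180].

### API

Orientations are given as a 3x3 rotation matrix whose columns are the frame's x, y, z axes.
In Python, from rig import bot gives the robot as it stands.
- The arm moves only by the tool play_rows, never from a script. Its argument "moves" is a list that holds one entry, the list of rows, each a list of 6 numbers: the shift along the tool's x, y, z in mm, then the turn, a rotation vector about the tool's x, y, z in rad. A call has 1 to 5 rows; each row shifts and turns the commanded pose from where the row before left it, along the tool's axes as they then stand; what a row does not reach is not made up. A row lasts 1/10 s, in which the tool goes at most 50 mm and 8.59 degrees, less where a joint would pass 70% of its speed; a pose out of reach is approached as far as the arm can. A call with a gripper value outside its range is refused whole. "fingers" is the opening, from -1 (shut) to 1 (fully open), set as the call begins (left out, the last holds). The fingers move at their own pace and stop on an object; the grip force is fixed at half the most. Time passes only in rows, so rows that do not move let the fingers close. It gives the time, the measured TCP pose, the force, the opening and the grip force at its end, in the units of the state.
- bot.read_state(): the state, without advancing time (a new reading comes with each control period).
- bot.capture(name): name is "scene" or "side" or "wrist"; returns a dict with "image" (480x640x3 uint8, blue, green, red), "fx", "fy", "cx", "cy" (pixels), "R" (3x3) and "t" (3): a world point X has camera coordinates R X + t. Camera axes: x right, y down, z forward; pixel columns grow to the right and rows downward; lengths in m; the calibration is good to about 2 mm. A picture is of the moment at which its call begins. There is no depth.
- bot.hand_in(): hands the job in; it is judged then, once.
Trained networks look in a picture, given as the dict that the camera call returned (one of the last four; its "shot" number tells which), for a name from the list of things; names that differ only in an ending like _2 or _b are one class to them, and where a whole thing is asked for, a point or a joint stands for the part that bears it (a point fixed in the world has none). Each returns a list of dicts, best first, with "confidence" (0 to 1); they miss things now and then, are a little off and sometimes report something else, mostly with a low value. They report only what shows in the picture. A call takes as long as a camera call. They do not tell look-alikes from the thing itself.
- bot.search_frame(picture, query): "centre" ([column, row] in pixels, amid what is visible of it).
- bot.silhouettes(picture, query): "pixels" (480x640 bool, what is visible of it) and "centre" ([column, row] in pixels, amid what is visible of it).
- bot.pinpoint(picture, query): "centre" ([column, row] in pixels: a listed point, or the origin of a listed thing).
The state is a dict: "time_s": time; "joint_positions": joint angles; "qvel": joint speeds; "tau": joint torques, N m; "position": TCP position; "tcp_rot": TCP orientation; "force": force on the tool from outside, world axes, zero at the start; "moment": the same for the moment, N m; "opening": opening from 0.0 (shut) to 1.0 (fully open); "grasp_force": force on a finger pad.
Only numpy, scipy, OpenCV 4.12 (cv2) and the standard library are available. Lean on these libraries where they do the work, as an engineer would, in place of code of your own. Each camera call takes 0.05 s, during which the arm holds its last target. There are 200 camera calls.

### The job

The red model tank has ended up under the grated walkway, where a hand must not go: take the hooked rod by its handle, bring the hook in behind the tank and draw it out through the open end nearest the tray until it stands clear of the walkway, then lay the rod flat on the table and let go of it. Then pick the red tank up and set it, not drop it, upright and flat in its own slot of the storage tray, the one with the red label (either way round), and let go. Do not touch the tank with the gripper while it is under the walkway, and leave the other tanks and the paint pot where they are.

Things in the scene. Friction and masses are not known exactly. Their poses are not given: they have to be found in the camera images.
- tank_red: Loose red model tank, with 1 white stripe(s) on top of its turret. 56 to 112 g. Hull 60 mm long (x, nose and gun to +x), 36 mm wide (y), 18 mm high, topped by a turret to 40 mm; thin gun to x = +34 mm, 30 mm up. Origin: centre of the underside; z up. Starts under the walkway, at walkway x = +20 to +40 mm, y = -15 to +20 mm, nose towards the -y end within 0.2 rad.
- turret_red (a point): Top centre of the red tank's turret, at tank x = -4, z = 40 mm. The turret is a block 30 mm long (tank x) and 26 mm wide (tank y) with upright sides from 18 to 40 mm above the underside: the place to grip the tank, across its width.
- walkway: Fixed grey model walkway, 170 mm (x) by 150 mm (y): a deck of bars too close to reach through, underside at 56, top at 62 mm. -x side: solid wall, inner face at x = -79 mm. +x side: two 10 mm posts at x = +80, y = -70 and +70 mm. Ends at -y and +y open; the tank comes out at the -y end (y = -75 mm), nearer the tray. Origin: centre of footprint, on the table; z up.
- rod: Loose hooked rod, 90 g, on the table. Orange handle 22 mm wide (x), 80 long (y -40 to +40), 34 high. A bar 8 by 8 mm, at x = 0, 10 mm up, runs along +y to the hook: a flat arm 8 mm thick (y 200 to 208 mm), from x = -4 to +42, 0 to 16 mm up: an L, its arm pointing to the rod's +x. Origin: centre of the handle's underside; z up; handle and hook rest on the table.
- rod_hook (a point): Point on the rod's hook: middle of the inner face of the hook's arm (the face towards the handle), at rod x = 24, y = 200, z = 8 mm.
- slot_red: Fixed storage slot of the red tank in the tray: dark open-topped pocket, inside 70 mm (x) by 46 mm (y), with a red label bar with 1 white stripe(s) along its -x end. Origin: pocket's centre, on its underside (6 mm above the table); inner floor 3 mm, wall tops 12 mm above the origin. z up. The four slots swap places between runs.
- slot_yellow: Fixed storage slot of the yellow tank in the tray: dark open-topped pocket, inside 70 mm (x) by 46 mm (y), with a yellow label bar with 2 white stripe(s) along its -x end. Origin: pocket's centre, on its underside (6 mm above the table); inner floor 3 mm, wall tops 12 mm above the origin. z up. The four slots swap places between runs; it already holds the yellow tank.
- slot_blue: Fixed storage slot of the blue tank in the tray: dark open-topped pocket, inside 70 mm (x) by 46 mm (y), with a blue label bar with 3 white stripe(s) along its -x end. Origin: pocket's centre, on its underside (6 mm above the table); inner floor 3 mm, wall tops 12 mm above the origin. z up. The four slots swap places between runs; it already holds the blue tank.
- slot_green: Fixed storage slot of the green tank in the tray: dark open-topped pocket, inside 70 mm (x) by 46 mm (y), with a green label bar with 4 white stripe(s) along its -x end. Origin: pocket's centre, on its underside (6 mm above the table); inner floor 3 mm, wall tops 12 mm above the origin. z up. The four slots swap places between runs; it is empty, its tank is out on the table.
- tank_yellow: Loose yellow model tank, with 2 white stripe(s) on top of its turret. Same shape and size as the red tank. Stands in its own slot; leave it there.
- tank_blue: Loose blue model tank, with 3 white stripe(s) on top of its turret. Same shape and size as the red tank. Stands in its own slot; leave it there.
- tank_green: Loose green model tank, with 4 white stripe(s) on top of its turret. Same shape and size as the red tank. Stands on the open table; leave it there.
- paint_pot: Loose small orange paint pot with a white cap standing on the table, 36 mm across, 48 mm high. Origin: centre of its underside. Leave it there.
Things that resemble listed ones, but are neither listed nor needed, are in the scene too. Several things have the shape of the walkway; the one meant has the colours described above.

How it is judged (in metres and radians):
On the way, in this order (a step that is already met when the one before it is completed fails the run):
1. the rod's hook is behind the red tank, close to its rear end, while the tank is still under the walkway (x of rod_hook in the frame of tank_red between -0.07 and -0.024 m and y of rod_hook in the frame of tank_red between -0.024 and 0.024 m and z of rod_hook in the frame of tank_red below 0.025 m and y of tank_red in the frame of walkway above -0.06 m), for 0.1 s.
2. the red tank has been drawn out through the -y end, its centre more than 107 mm from the walkway's centre along y, the hook still beside it (y of tank_red in the frame of walkway below -0.107 m and horizontal distance between rod_hook and tank_red below 0.08 m and height (world z) of tank_red below 0.01 m), for 0.1 s.
3. the rod lies flat on the table, let go, and the red tank stands on the table outside the walkway (height (world z) of rod below 0.006 m and angle between rod's own z axis and vertical below 0.1 rad and linear speed of rod below 0.03 m/s and contact force between the fingers and rod below 0.05 N and y of tank_red in the frame of walkway below -0.1 m), for 0.2 s.
At the end, for the whole second after the job is handed in: Red tank in the red-labelled slot, within 9 mm of its centre, on its floor within 3 mm, within 0.08 rad of upright, either way round, at rest, released; rod flat on the table, at rest, released; other tanks and pot within 20 mm of their starts (x of tank_red in the frame of slot_red between -0.009 and 0.009 m and y of tank_red in the frame of slot_red between -0.009 and 0.009 m and z of tank_red in the frame of slot_red between 0 and 0.006 m and angle between tank_red's own z axis and vertical below 0.08 rad and linear speed of each of tank_red, rod below 0.03 m/s and height (world z) of rod below 0.006 m and angle between rod's own z axis and vertical below 0.1 rad and contact force between the fingers and rod below 0.05 N and distance of each of tank_yellow, tank_blue, tank_green, paint_pot from where it was at the start of the episode below 0.02 m); the robot touches nothing.
It fails at once if the gripper or arm touches the red tank while it is under the walkway (its centre less than 75 mm from the walkway's centre along y) (contact force between any of the fingers, the arm and tank_red above 0.1 N and y of tank_red in the frame of walkway above -0.075 m and height (world z) of tank_red below 0.03 m and horizontal distance between tank_red and walkway below 0.11 m).
It fails at once if the red tank is dropped: it moves faster than 0.5 m/s with nothing holding it (contact force between the fingers and tank_red below 0.01 N and linear speed of tank_red above 0.5 m/s).
It fails at once if another tank or the paint pot is moved more than 20 mm (distance of any of tank_yellow, tank_blue, tank_green, paint_pot from where it was at the start of the episode above 0.02 m).
It also fails if it takes over 64 s, if anything falls off the work surface, if the arm or the gripper's body presses on something with over 40 N, if the wrist force passes 120 N, or if a joint passes its speed limit or range.

## Working session

There is one attempt and no reset: what is moved stays moved. The work goes in short steps, Python scripts to look and compute and a tool call to move; the robot and the scene stay as the last step left them, time stands still between calls to the robot, and variables do not carry over. Pictures are saved under pics/ and viewed, at most 12 in all, crops included, and the job is handed in when it is done.

Besides the shell and the picture viewer there is one more tool, called as name(argument=value, ...) on one line, values as JSON. play_rows: Moves the arm, as the interface text tells. Its arguments: {"type":"object","properties":{"moves":{"type":"array","items":{"type":"array","items":{"type":"array","items":{"type":"number"}}}},"fingers":{"type":"number"}},"required":["moves"]}

```bash
ls; mkdir -p pics
python3 - <<'E'
from rig import bot
import cv2,pickle,numpy as np
for n in ("scene","side"):
    p=bot.capture(n); cv2.imwrite(f"pics/{n}0.png",p["image"])
    print(n,p["fx"],p["fy"],p["cx"],p["cy"],np.round(p["R"],3).tolist(),np.round(p["t"],3).tolist())
    for q in ("tank_red","turret_red","walkway","rod","rod_hook","slot_red","tank_green","paint_pot","slot_green"):
        print(q,[(np.round(d["centre"],1).tolist(),round(d["confidence"],2)) for d in bot.pinpoint(p,q)][:5])
E
```

```text
pics
scene 609.1694656717633 609.1694656717633 323.9213191079995 242.01700009121157 [[-0.223, 0.975, -0.016], [0.563, 0.115, -0.819], [-0.796, -0.192, -0.574]] [0.144, -0.263, 1.621]
tank_red [([486.4, 291.9], 0.69), ([298.1, 249.4], 0.59)]
turret_red [([492.3, 277.4], 0.66), ([486.4, 294.9], 0.44)]
walkway [([480.5, 282.2], 0.75)]
rod [([300.7, 250.0], 0.73), ([486.0, 294.6], 0.54)]
rod_hook [([400.1, 263.1], 0.68)]
slot_red []
tank_green [([278.9, 322.1], 0.94), ([184.4, 219.9], 0.39)]
paint_pot [([230.8, 303.2], 0.75)]
slot_green [([171.6, 249.2], 0.98)]
side 546.8011151184121 546.8011151184121 326.3664789797543 239.53247326879756 [[0.902, -0.431, -0.015], [-0.27, -0.538, -0.798], [0.336, 0.724, -0.602]] [-0.464, 0.201, 0.921]
tank_red [([298.9, 190.0], 0.45)]
turret_red [([298.4, 178.9], 0.59)]
walkway [([179.4, 216.6], 0.86), ([286.6, 198.8], 0.84), ([454.7, 289.4], 0.42)]
rod [([343.5, 292.6], 0.93), ([397.1, 405.2], 0.6)]
rod_hook [([305.2, 236.1], 0.81)]
slot_red [([416.9, 349.5], 0.57)]
tank_green [([435.3, 252.4], 0.91)]
paint_pot [([454.9, 290.6], 0.64)]
slot_green [([445.1, 377.9], 0.66), ([433.3, 257.8], 0.34)]
```

View pics/scene0.png

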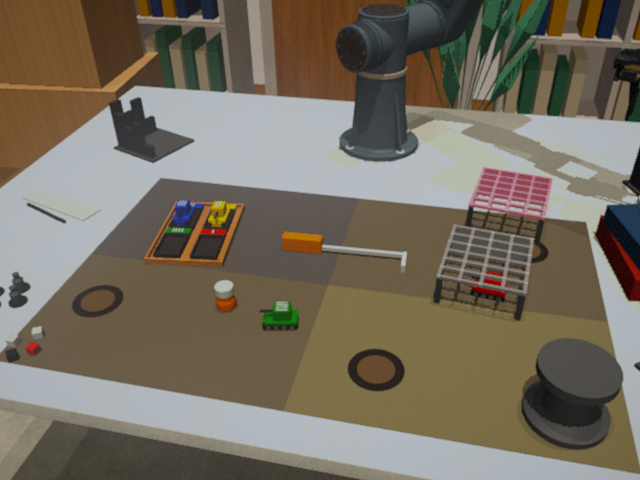

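View pics/side0.png

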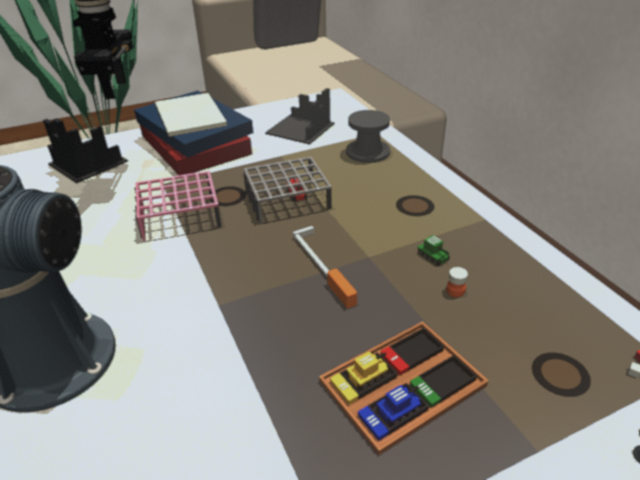

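The scene picture shows the grey walkway at (486,268), with the pink look-alike at (512,195), and the red tank under the grey one at (488,285). The rod runs from its handle at (302,243) to its hook at (403,262). The tray is at (197,232), with the red-labelled slot at (212,243) and empty. The green tank is at (281,316) and the pot at (225,297).

Possible confusions: pink walkway (512,195) vs grey (486,268), red die (33,349) vs red tank (488,285), and orange pot (225,300) vs orange handle (302,243). I choose grey, (488,285) and (302,243). One crop to check.

```bash
cat > h.py <<'E'
import numpy as np,cv2
def px2w(p,uv,z):
    d=np.array([(uv[0]-p["cx"])/p["fx"],(uv[1]-p["cy"])/p["fy"],1.0])
    R=np.array(p["R"]);t=np.array(p["t"]);c=-R.T@t;r=R.T@d
    return c+r*(z-c[2])/r[2]
def proj(p,X):
    c=np.array(p["R"])@np.array(X)+np.array(p["t"])
    return np.array([p["fx"]*c[0]/c[2]+p["cx"],p["fy"]*c[1]/c[2]+p["cy"]])
E
python3 - <<'E'
from rig import bot
from h import *
s=bot.capture("scene"); d=bot.capture("side")
def crop(im,x0,y0,x1,y1,w):
    c=im[y0:y1,x0:x1]; f=w/(x1-x0); return cv2.resize(c,(w,int((y1-y0)*f)),interpolation=cv2.INTER_CUBIC)
a=crop(s["image"],420,210,560,325,400);b=crop(d["image"],230,145,345,240,400)
h=max(a.shape[0],b.shape[0]);o=np.zeros((h,800,3),np.uint8);o[:a.shape[0],:400]=a;o[:b.shape[0],400:]=b
cv2.imwrite("pics/crop1.png",o); print(a.shape,b.shape)
for p,n in((s,"scene"),(d,"side")):
  for q,z in(("tank_red",0),("turret_red",.04),("walkway",0),("rod",0),("rod_hook",.008),("slot_red",.006),("slot_green",.006),("slot_blue",.006),("slot_yellow",.006),("tank_blue",.009),("tank_yellow",.009),("tank_green",0),("paint_pot",0)):
    print(n,q,[np.round(px2w(p,k["centre"],z)[:2],3).tolist()+[round(k["confidence"],2)] for k in bot.pinpoint(p,q)[:3]])
  r=bot.silhouettes(p,"rod")[0]["pixels"];im=p["image"].astype(int)
  m=(im[...,2]>150)&(im[...,1]<150)&(im[...,0]<80)&cv2.dilate(r.astype(np.uint8),np.ones((5,5))).astype(bool)
  ys,xs=np.nonzero(m);print("handle px",xs.mean(),ys.mean(),len(xs),px2w(p,(xs.mean(),ys.mean()),.02), "rod sil",r.sum())
E
```

```text
(328, 400, 3) (330, 400, 3)
scene tank_red [[0.575, 0.291, 0.72]]
scene turret_red [[0.576, 0.291, 0.81]]
scene walkway [[0.29, 0.328, 0.84], [0.539, 0.279, 0.83]]
scene rod [[0.513, -0.083, 0.69]]
scene rod_hook [[0.526, 0.119, 0.81]]
scene slot_red [[0.557, -0.257, 0.64]]
scene slot_green [[0.561, -0.328, 0.74]]
scene slot_blue [[0.466, -0.347, 0.69]]
scene slot_yellow [[0.437, -0.279, 0.55]]
scene tank_blue [[0.462, -0.347, 0.95], [0.475, -0.348, 0.67]]
scene tank_yellow [[0.461, -0.277, 0.97]]
scene tank_green [[0.719, -0.059, 0.82]]
scene paint_pot [[0.699, -0.164, 0.72]]
handle px 301.75 236.39642857142857 280 [ 0.49333317 -0.08050759  0.02      ] rod sil 1421
side tank_red [[0.581, 0.295, 0.69]]
side turret_red [[0.495, -0.116, 0.71], [0.581, 0.293, 0.48]]
side walkway [[0.55, 0.277, 0.89], [0.292, 0.321, 0.79], [0.458, -0.27, 0.2]]
side rod [[0.517, -0.08, 0.87]]
side rod_hook [[0.527, 0.12, 0.65], [0.454, -0.278, 0.65]]
side slot_red [[0.552, -0.266, 0.71]]
side slot_green [[0.569, -0.329, 0.96], [0.602, 0.352, 0.43]]
side slot_blue [[0.47, -0.341, 0.75]]
side slot_yellow [[0.457, -0.274, 0.63]]
side tank_blue [[0.468, -0.355, 0.74]]
side tank_yellow [[0.454, -0.277, 0.86], [0.537, 0.265, 0.31]]
side tank_green [[0.529, 0.133, 0.5]]
side paint_pot [[0.718, -0.16, 0.72]]
handle px 341.86292834890963 282.06542056074767 321 [ 0.51629413 -0.06531471  0.02      ] rod sil 1025
```

View pics/crop1.png

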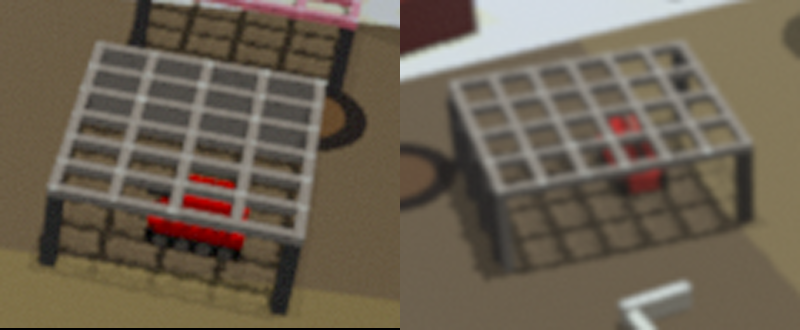

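The crop confirms it: the red tank is under the grey walkway, with its nose towards the rod side (-y), and it stands on the +x (posts) side of the middle. The deck corners in the scene image are at (454,225), (534,240), (526,293) and (437,276).

Run:
```python
from rig import bot
from h import *
s=bot.capture("scene"); d=bot.capture("side")
S=[(97,43),(325,85),(303,238),(50,190)]
D=[(50,85),(280,42),(350,143),(97,190)]
for p,C,f,x0,y0 in((s,S,140/400,420,210),(d,D,115/400,230,145)):
    W=np.array([px2w(p,(x0+u*f,y0+v*f),.062)[:2] for u,v in C]);print(np.round(W,3).tolist(),W.mean(0))
st=bot.read_state();print(np.round(st["tcp_rot"],3),st["position"],st["opening"])
for p in (s,d):
    print([np.round(px2w(p,k["centre"],.04),3) for k in bot.pinpoint(p,"turret_red")])
```

```text
[[0.455, 0.216], [0.476, 0.364], [0.639, 0.344], [0.624, 0.197]] [0.5484822  0.28026127]
[[0.469, 0.355], [0.634, 0.339], [0.619, 0.194], [0.453, 0.216]] [0.54400388 0.27595229]
[[-0.921  0.39   0.   ]
 [ 0.39   0.921 -0.   ]
 [-0.    -0.    -1.   ]] [0.24381703 0.57547117 0.23654783] 0.9935230475581617
[array([0.581, 0.291, 0.04 ])]
[array([0.579, 0.313, 0.04 ]), array([ 0.442, -0.295,  0.04 ])]
```

play_rows(moves=[[[0,0,0,0,0,0.14],[0,0,0,0,0,0.14],[0,0,0,0,0,0.14],[0,0,0,0,0,0.14]]], fingers=1)

```text
time_s: 3.1
position: [0.2438, 0.5755, 0.2366]
tcp_rot: [[-0.568, 0.823, -0.0], [0.823, 0.568, -0.0], [0.0, -0.0, -1.0]]
force: [-0.4, -0.2, -0.0]
opening: 1.0
grasp_force: 0.0
```

play_rows(moves=[[[0,0,0,0,0,0.14],[0,0,0,0,0,0.14],[0,0,0,0,0,0.14],[0,0,0,0,0,0.128]]])

```text
time_s: 3.5
position: [0.2438, 0.5755, 0.2365]
tcp_rot: [[-0.056, 0.998, -0.0], [0.998, 0.056, -0.0], [-0.0, -0.0, -1.0]]
force: [0.5, -0.5, -1.1]
opening: 1.001
grasp_force: 0.0
```

play_rows(moves=[[[-42,14,0,0,0,0],[-42,14,0,0,0,0],[-42,14,0,0,0,0],[-42,14,0,0,0,0],[-42,14,0,0,0,0]]])

```text
time_s: 4.0
position: [0.3271, 0.3687, 0.2368]
tcp_rot: [[-0.063, 0.998, 0.001], [0.998, 0.063, 0.0], [0.0, 0.001, -1.0]]
force: [0.9, 0.5, -0.0]
opening: 1.002
grasp_force: 0.0
```

play_rows(moves=[[[-42,14,0,0,0,0],[-42,14,0,0,0,0],[-42,14,0,0,0,0],[-42,14,0,0,0,0],[-42,14,0,0,0,0]]])

```text
time_s: 4.5
position: [0.4102, 0.1633, 0.2369]
tcp_rot: [[-0.062, 0.998, 0.001], [0.998, 0.062, 0.0], [0.0, 0.001, -1.0]]
force: [1.0, 0.3, -0.4]
opening: 1.0
grasp_force: 0.0
```

play_rows(moves=[[[-42,15,0,0,0,0],[-42,15,0,0,0,0],[-42,15,0,0,0,0],[-42,15,0,0,0,0],[-42,15,0,0,0,0]]])

```text
time_s: 5.0
position: [0.498, -0.0419, 0.2368]
tcp_rot: [[-0.061, 0.998, 0.001], [0.998, 0.061, -0.0], [-0.0, 0.001, -1.0]]
force: [1.5, 0.9, 0.5]
opening: 0.996
grasp_force: 0.0
```

play_rows(moves=[[[-40,15,0,0,0,0],[0,0,0,0,0,0],[0,0,0,0,0,0]]])

```text
time_s: 5.3
position: [0.5148, -0.0798, 0.2363]
tcp_rot: [[-0.06, 0.998, -0.001], [0.998, 0.06, 0.001], [0.001, -0.001, -1.0]]
force: [-0.1, 0.6, -0.3]
opening: 0.999
grasp_force: 0.0
```

Run:
```python
from rig import bot
from h import *
p=bot.capture("wrist");cv2.imwrite("pics/w1.png",p["image"])
st=bot.read_state();print(st["position"],np.round(st["tcp_rot"],3).tolist(),st["time_s"])
im=p["image"].astype(int)
h=(im[...,2]>140)&(im[...,1]<150)&(im[...,0]<80)
n,l,s,c=cv2.connectedComponentsWithStats(h.astype(np.uint8))
for i in range(1,n):
    if s[i,4]>200:
        ys,xs=np.nonzero(l==i);r=cv2.minAreaRect(np.c_[xs,ys].astype(np.float32))
        print(s[i].tolist(),[np.round(px2w(p,q,.034)[:2],4).tolist() for q in cv2.boxPoints(r)],np.round(px2w(p,r[0],.034),4))
for q,z in(("rod",0),("rod_hook",.008),("slot_red",.006),("slot_green",.006),("slot_yellow",.006)):
    print(q,[np.round(px2w(p,k["centre"],z)[:2],3).tolist()+[round(k["confidence"],2)] for k in bot.pinpoint(p,q)[:3]])
```

```text
[ 0.51415898 -0.07865661  0.23627473] [[-0.061, 0.998, -0.001], [0.998, 0.061, 0.001], [0.001, -0.001, -1.0]] 5.35
[297, 169, 24, 82, 1478] [[0.4976, -0.0342], [0.5188, -0.0329], [0.524, -0.1109], [0.5015, -0.1123]] [ 0.5104 -0.0713  0.034 ]
[205, 367, 179, 48, 1700] [[0.4072, -0.2577], [0.5972, -0.2319], [0.6062, -0.2853], [0.409, -0.3126]] [ 0.5053 -0.2713  0.034 ]
rod [[0.511, -0.074, 0.65]]
rod_hook []
slot_red [[0.559, -0.257, 0.81], [0.465, -0.342, 0.37]]
slot_green []
slot_yellow []
```

View pics/w1.png

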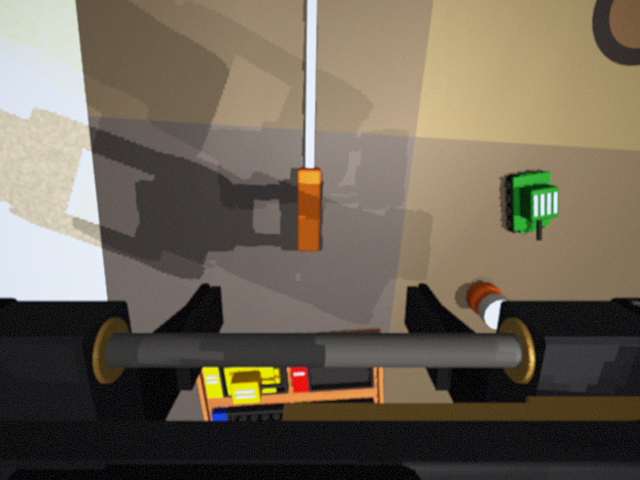

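The wrist picture shows the handle at (310,210), upright between the jaws, with the bar running up the image. The gripper is about 3 mm off laterally. Descending and gripping.

play_rows(moves=[[[0,-3.5,45,0,0,0],[0,0,45,0,0,0],[0,0,45,0,0,0],[0,0,40,0,0,0],[0,0,20,0,0,0]]])

```text
time_s: 6.1
position: [0.5096, -0.0778, 0.0387]
tcp_rot: [[-0.063, 0.998, -0.005], [0.998, 0.063, 0.002], [0.002, -0.004, -1.0]]
force: [-0.3, 0.3, 0.5]
opening: 1.001
grasp_force: 0.0
```

play_rows(moves=[[[0,0,15,0,0,0],[0,0,8,0,0,0],[0,0,0,0,0,0]]])

```text
time_s: 6.4
position: [0.511, -0.0786, 0.0179]
tcp_rot: [[-0.063, 0.998, -0.001], [0.998, 0.063, 0.001], [0.001, -0.001, -1.0]]
force: [-0.0, -0.4, 1.1]
opening: 1.005
grasp_force: 0.0
```

play_rows(moves=[[[0,0,0,0,0,0],[0,0,0,0,0,0],[0,0,0,0,0,0],[0,0,0,0,0,0],[0,0,0,0,0,0]]], fingers=-1)

```text
time_s: 6.9
position: [0.5116, -0.0793, 0.019]
tcp_rot: [[-0.062, 0.998, 0.001], [0.998, 0.062, -0.0], [-0.0, 0.001, -1.0]]
force: [0.5, -0.6, -0.3]
opening: 0.63
grasp_force: 0.0
```

play_rows(moves=[[[0,0,0,0,0,0],[0,0,0,0,0,0],[0,0,-1.5,0,0,0],[0,0,-1.5,0,0,0],[0,0,0,0,0,0]]])

```text
time_s: 7.4
position: [0.5114, -0.0792, 0.0217]
tcp_rot: [[-0.062, 0.998, 0.0], [0.998, 0.062, -0.0], [-0.0, 0.0, -1.0]]
force: [-1.4, 0.6, 2.1]
opening: 0.25
grasp_force: 29.9
```

Run:
```python
from rig import bot
from h import *
st=bot.read_state();print(st["position"],st["opening"],st["grasp_force"],np.round(st["tcp_rot"],3).tolist())
for n in("scene","side","wrist"):
    p=bot.capture(n)
    for q,z in(("rod_hook",.011),("tank_red",0)): print(n,q,[(np.round(px2w(p,k["centre"],z)[:2],4).tolist(),np.round(k["centre"]).tolist(),round(k["confidence"],2)) for k in bot.pinpoint(p,q)[:3]])
    if n=="wrist":
        cv2.imwrite("pics/w2.png",p["image"])
```

```text
[ 0.51142515 -0.07923539  0.02168894] 0.24996946264029848 29.92908634711057 [[-0.062, 0.998, 0.0], [0.998, 0.062, -0.0], [-0.0, 0.0, -1.0]]
scene rod_hook [([0.5198, 0.1198], [399.0, 260.0], 0.78)]
scene tank_red [([0.5748, 0.2877], [487.0, 293.0], 0.86)]
side rod_hook [([0.5128, 0.1115], [303.0, 236.0], 0.78)]
side tank_red [([0.5802, 0.2975], [298.0, 192.0], 0.71)]
wrist rod_hook []
wrist tank_red []
```

View pics/w2.png

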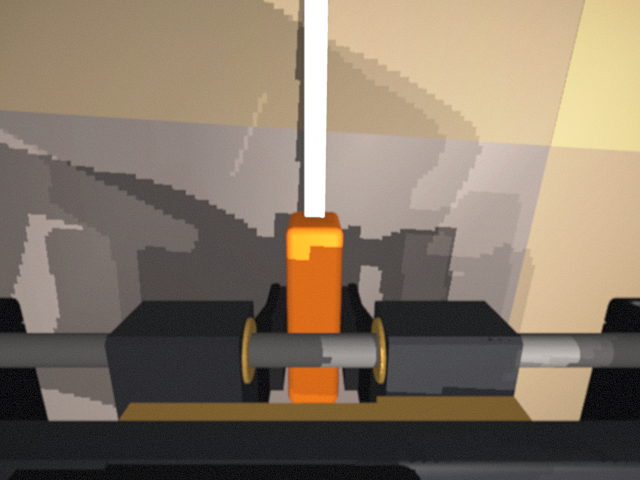

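The wrist picture shows the handle gripped square between the pads at (315,310), with its front end at about row 230. I'll locate the hook from its white pixels in both fixed cameras.

Run:
```python
from rig import bot
from h import *
w=bot.capture("wrist");print("front top",px2w(w,(315,232),.037),"back",px2w(w,(315,401),.037))
st=bot.read_state();T=np.array(st["tcp_rot"]);P=np.array(st["position"]);
# fit offset dx: project hook outline for candidates & compare white mask
from scipy.optimize import minimize
for n in("scene","side"):
    p=bot.capture(n);m=bot.silhouettes(p,"rod");m=m[0]["pixels"]
    im=p["image"];wh=(im.min(2)>120)&cv2.dilate(m.astype(np.uint8),np.ones((7,7))).astype(bool)
    best=[]
    for off in np.arange(-.015,.02,.001):
      for lat in np.arange(-.006,.007,.002):
        r=np.zeros(wh.shape,np.uint8)
        O=P+T[:,0]*off+T[:,1]*lat; O[2]=.003
        for (x0,x1,y0,y1,z0,z1) in((-.004,.004,.04,.2,.006,.014),(-.004,.042,.2,.208,0,.016)):
            pts=[proj(p,O+T[:,1]*x+T[:,0]*y+np.array([0,0,z])) for x in(x0,x1) for y in(y0,y1) for z in(z0,z1)]
            cv2.fillConvexPoly(r,cv2.convexHull(np.round(np.array(pts)*16).astype(np.int32)),1,shift=4)
        r=r.astype(bool);best.append(((r&wh).sum()/(r|wh).sum(),off,lat))
    best.sort(reverse=True);print(n,[tuple(np.round(b,3)) for b in best[:6]],wh.sum())
```

```text
front top [ 0.50987933 -0.03478698  0.037     ] back [ 0.51469267 -0.10834291  0.037     ]
scene [(np.float64(0.742), np.float64(0.003), np.float64(0.004)), (np.float64(0.732), np.float64(0.004), np.float64(0.004)), (np.float64(0.73), np.float64(0.005), np.float64(0.004)), (np.float64(0.727), np.float64(0.003), np.float64(0.002)), (np.float64(0.722), np.float64(0.004), np.float64(0.002)), (np.float64(0.714), np.float64(0.002), np.float64(0.002))] 484
side [(np.float64(0.37), np.float64(0.012), np.float64(0.002)), (np.float64(0.369), np.float64(0.009), np.float64(0.002)), (np.float64(0.369), np.float64(0.008), np.float64(0.002)), (np.float64(0.368), np.float64(0.006), np.float64(0.002)), (np.float64(0.367), np.float64(0.013), np.float64(0.002)), (np.float64(0.367), np.float64(0.005), np.float64(0.002))] 191
```

```bash
cat > fit.py <<'E'
from h import *
def fit(ps,x0,y0,yaw0,zb=0.0,rx=.015,ry=.015,ra=.25):
    M=[]
    for p in ps:
        im=p["image"].astype(int);m=(im[...,2]>90)&(im[...,1]<.45*im[...,2])&(im[...,0]<.45*im[...,2])
        u=proj(p,[x0,y0,.02]);g=np.zeros(m.shape,bool);a,b=int(u[0]),int(u[1]);k=int(p["fx"]*.055/ (np.array(p["R"])@[x0,y0,.02]+p["t"])[2])
        g[max(b-k,0):b+k,max(a-k,0):a+k]=1;m&=g
        M.append(cv2.morphologyEx(m.astype(np.uint8),cv2.MORPH_CLOSE,np.ones((5,5))).astype(bool))
    from scipy.optimize import differential_evolution
    def ev(v):
        c,s=np.cos(v[2]),np.sin(v[2]);t=0
        for p,m in zip(ps,M):
            r=np.zeros(m.shape,np.uint8)
            for (a0,a1,b,z0,z1) in((-.030,.030,.018,.008,.018),(-.019,.011,.013,.018,.04)):
                q=[proj(p,[v[0]+c*a-s*d,v[1]+s*a+c*d,zb+z]) for a in(a0,a1) for d in(-b,b) for z in(z0,z1)]
                cv2.fillConvexPoly(r,cv2.convexHull(np.round(np.array(q)*16).astype(np.int32)),1,shift=4)
            r=r.astype(bool);t-=(r&m).sum()/max(1,(r|m).sum())
        return t/len(ps)
    o=differential_evolution(ev,[(x0-rx,x0+rx),(y0-ry,y0+ry),(yaw0-ra,yaw0+ra)],maxiter=25,popsize=10,seed=1,polish=False)
    return o.x,o.fun,[int(m.sum()) for m in M]
E
python3 - <<'E'
from rig import bot
from fit import *
s=bot.capture("scene");d=bot.capture("side")
for ps in([s,d],[s],[d]): print(fit(ps,.578,.293,np.radians(-96.5)))
E
```

```text
(array([ 0.56943753,  0.28678114, -1.89331873]), np.float64(-0.2544529262086514), [276, 59])
(array([ 0.56522956,  0.29061513, -1.69071618]), np.float64(-0.3612565445026178), [276])
(array([ 0.5681012 ,  0.28221161, -1.92969334]), np.float64(-0.1671388101983003), [59])
```

Run:
```python
from rig import bot
from h import *
s=bot.capture("scene");d=bot.capture("side")
f=.35
for u in((148,245),(240,257)): print("scene base",px2w(s,(420+u[0]*f,210+u[1]*f),.0)[:2])
for u in((150,212),(247,225)): print("scene hulltop",px2w(s,(420+u[0]*f,210+u[1]*f),.018)[:2])
f=.2875
for u in((225,168),(262,165)): print("side nose top",px2w(d,(230+u[0]*f,145+u[1]*f),.018)[:2])
for u in((230,193),(262,187)): print("side nose bottom",px2w(d,(230+u[0]*f,145+u[1]*f),.004)[:2])
a=cv2.resize(s["image"][265:312,462:512],None,fx=8,fy=8,interpolation=cv2.INTER_CUBIC)
b=cv2.resize(d["image"][170:212,275:318],None,fx=8,fy=8,interpolation=cv2.INTER_CUBIC)
o=np.zeros((376,752,3),np.uint8);o[:a.shape[0],:400]=a;o[:b.shape[0],404:404+b.shape[1]]=b;cv2.imwrite("pics/c2.png",o)
```

```text
scene base [0.58732266 0.26151367]
scene base [0.58741166 0.31805448]
scene hulltop [0.57641691 0.26026238]
scene hulltop [0.57721434 0.31974447]
side nose top [0.56014472 0.26849529]
side nose top [0.58415407 0.26059138]
side nose bottom [0.55882607 0.25842932]
side nose bottom [0.58130782 0.25546241]
```

View pics/c2.png

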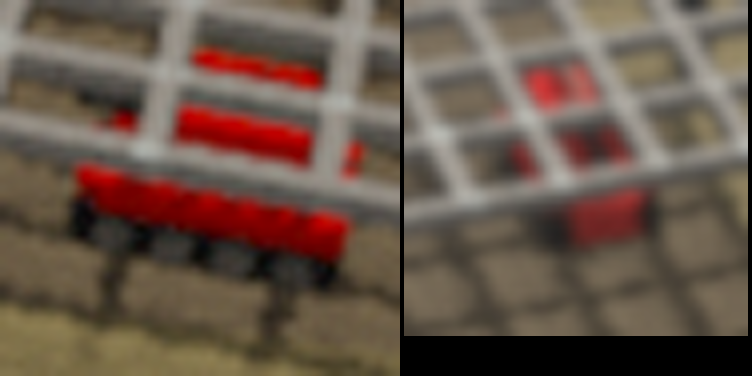

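The enlarged crop shows the wheels' base line in the scene view running from (472,294) to (503,300). The nose is at side pixel (300,196). That puts the tank at about (0.573, 0.290), heading close to world -y. Next I square the rod to the world axes, insert it on the wall side, shift it behind the tank and check.

play_rows(moves=[[[0,-5,0,0,0,0.03],[0,-5,0,0,0,0.031],[0,-4,0,0,0,0],[20,0,0,0,0,0],[25,0,0,0,0,0]]])

```text
time_s: 8.8
position: [0.4973, -0.0358, 0.0217]
tcp_rot: [[0.001, 1.0, 0.0], [1.0, -0.001, -0.001], [-0.001, 0.0, -1.0]]
force: [0.4, -2.7, 4.4]
opening: 0.252
grasp_force: 29.9
```

play_rows(moves=[[[25,0,0,0,0,0],[25,0,0,0,0,0],[25,0,0,0,0,0],[15,0,0,0,0,0],[0,0,0,0,0,0]]])

```text
time_s: 9.3
position: [0.4961, 0.0571, 0.0217]
tcp_rot: [[-0.003, 1.0, -0.001], [1.0, 0.003, 0.001], [0.001, -0.001, -1.0]]
force: [-0.5, 4.3, 6.3]
opening: 0.254
grasp_force: 29.9
```

Run:
```python
from rig import bot
from h import *
s=bot.capture("scene");d=bot.capture("side");st=bot.read_state();print(st["position"],st["force"],st["grasp_force"])
for p in(s,d):
  for q in("rod_hook","tank_red"): print([(np.round(px2w(p,k["centre"],.01)[:2],4).tolist(),round(k["confidence"],2)) for k in bot.pinpoint(p,q)[:3]])
a=cv2.resize(s["image"][200:320,370:540],(400,282),interpolation=cv2.INTER_CUBIC)
b=cv2.resize(d["image"][145:270,230:360],(400,385),interpolation=cv2.INTER_CUBIC)
o=np.zeros((385,800,3),np.uint8);o[:282,:400]=a;o[:,400:]=b;cv2.imwrite("pics/c3.png",o)
```

```text
[0.4961389  0.05613875 0.02167607] [0.35880968 3.01501099 5.9825801 ] 29.929946358315647
[([0.5196, 0.2598], 0.77)]
[([0.5911, 0.29], 0.79)]
[([0.5128, 0.2555], 0.76), ([0.7295, -0.0683], 0.59)]
[]
```

View pics/c3.png

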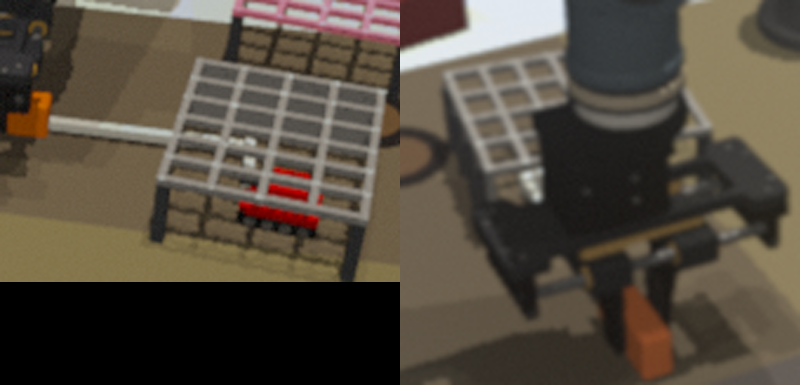

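The picture shows the hook inside the walkway on the wall side, at crop (250,155), with the red tank unmoved beside it. The TCP is 23 mm short of the commanded y and there is a little force, so I step on gently and watch.

play_rows(moves=[[[0,0,0,0,0,0],[0,0,0,0,0,0]]])

```text
time_s: 9.8
position: [0.4962, 0.0554, 0.0217]
tcp_rot: [[-0.0, 1.0, -0.002], [1.0, 0.0, 0.001], [0.001, -0.002, -1.0]]
force: [-0.1, 2.9, 6.8]
opening: 0.249
grasp_force: 29.9
```

play_rows(moves=[[[5,0,0,0,0,0],[5,0,0,0,0,0],[0,0,0,0,0,0]]])

```text
time_s: 10.1
position: [0.4968, 0.0649, 0.0217]
tcp_rot: [[-0.001, 1.0, -0.001], [1.0, 0.001, -0.0], [-0.0, -0.001, -1.0]]
force: [-0.2, 1.8, 5.9]
opening: 0.248
grasp_force: 29.9
```

play_rows(moves=[[[0,0,-3,0,0,0],[0,0,0,0,0,0],[0,0,0,0,0,0]]])

```text
time_s: 10.4
position: [0.4966, 0.0651, 0.0242]
tcp_rot: [[-0.001, 1.0, -0.001], [1.0, 0.001, 0.0], [0.0, -0.001, -1.0]]
force: [-0.6, 0.3, -0.9]
opening: 0.251
grasp_force: 29.9
```

play_rows(moves=[[[12,0,0,0,0,0],[12,0,0,0,0,0],[0,0,0,0,0,0]]])

```text
time_s: 10.7
position: [0.4967, 0.0911, 0.0244]
tcp_rot: [[-0.003, 1.0, -0.001], [1.0, 0.003, 0.0], [0.0, -0.001, -1.0]]
force: [0.8, -0.8, -1.3]
opening: 0.248
grasp_force: 29.9
```

Run:
```python
from rig import bot
from h import *
st=bot.read_state();print(st["position"],st["force"],st["moment"])
s=bot.capture("scene")
for q in("rod_hook","tank_red"): print([(np.round(px2w(s,k["centre"],.01)[:2],4).tolist(),np.round(k["centre"]).tolist(),round(k["confidence"],2)) for k in bot.pinpoint(s,q)[:3]])
for z in(0.003,.02,.04): print(proj(s,np.array(st["position"])*[1,1,0]+[.024,.205,z]))
```

```text
[0.49672757 0.09109917 0.02443066] [ 0.80116053 -0.75402706 -1.25189451] [-0.14006599  0.11240216 -0.00665141]
[([0.5152, 0.2918], [490.0, 270.0], 0.96)]
[([0.5811, 0.2889], [488.0, 291.0], 0.83)]
[491.80636823 274.5853573 ]
[493.09755483 267.41624896]
[494.64524163 258.82296399]
```

play_rows(moves=[[[12,0,0,0,0,0],[12,0,0,0,0,0],[12,0,0,0,0,0],[11,0,0,0,0,0],[0,0,0,0,0,0]]])

```text
time_s: 11.35
position: [0.497, 0.1381, 0.0246]
tcp_rot: [[-0.004, 1.0, 0.0], [1.0, 0.004, 0.0], [0.0, 0.0, -1.0]]
force: [0.2, 0.4, -0.5]
opening: 0.25
grasp_force: 29.9
```

play_rows(moves=[[[0,0,0,0,0,0],[0,8,0,0,0,0],[0,8,0,0,0,0],[0,8,0,0,0,0],[0,0,0,0,0,0]]])

```text
time_s: 11.85
position: [0.5238, 0.1359, 0.0248]
tcp_rot: [[0.0, 1.0, 0.004], [1.0, -0.0, 0.0], [0.0, 0.004, -1.0]]
force: [0.2, -0.2, -0.2]
opening: 0.248
grasp_force: 29.9
```

Run:
```python
from rig import bot
from h import *
st=bot.read_state();print(st["position"],st["force"],st["moment"])
for n in("scene","side"):
  s=bot.capture(n)
  for q in("rod_hook","tank_red"): print([(np.round(px2w(s,k["centre"],.01)[:2],4).tolist(),np.round(k["centre"]).tolist(),round(k["confidence"],2)) for k in bot.pinpoint(s,q)[:3]])
```

```text
[0.52384872 0.13590807 0.02477166] [ 0.17353706 -0.17954297 -0.21365465] [-0.08990107  0.03227891 -0.06099192]
[([0.5445, 0.3364], [515.0, 282.0], 0.9), ([0.547, 0.2959], [492.0, 280.0], 0.57)]
[([0.5262, 0.1347], [406.0, 263.0], 0.64), ([0.5898, 0.2896], [488.0, 294.0], 0.6)]
[([0.5406, 0.3306], [278.0, 186.0], 0.81)]
[]
```

play_rows(moves=[[[0,6,0,0,0,0],[0,6,0,0,0,0],[0,6,0,0,0,0],[0,0,0,0,0,0],[0,0,2,0,0,0]]])

```text
time_s: 12.65
position: [0.5396, 0.1364, 0.0227]
tcp_rot: [[-0.001, 1.0, 0.001], [1.0, 0.001, 0.0], [0.0, 0.001, -1.0]]
force: [-0.2, 0.3, -1.7]
opening: 0.25
grasp_force: 29.9
```

play_rows(moves=[[[0,0,0,0,0,0],[-5,0,0,0,0,0],[-5,0,0,0,0,0],[0,0,0,0,0,0],[0,0,0,0,0,0]]])

```text
time_s: 13.15
position: [0.5392, 0.126, 0.0226]
tcp_rot: [[-0.0, 1.0, -0.0], [1.0, 0.0, 0.0], [0.0, -0.0, -1.0]]
force: [0.2, -0.4, -0.1]
opening: 0.247
grasp_force: 29.9
```

Run:
```python
from rig import bot
from h import *
st=bot.read_state();print(st["position"],st["force"],st["moment"])
s=bot.capture("scene")
for q in("rod_hook","tank_red"): print([(np.round(px2w(s,k["centre"],.01)[:2],4).tolist(),np.round(k["centre"]).tolist(),round(k["confidence"],2)) for k in bot.pinpoint(s,q)[:3]])
cv2.imwrite("pics/c4.png",cv2.resize(s["image"][220:310,430:540],(660,540),interpolation=cv2.INTER_CUBIC))
```

```text
[0.53918718 0.12601025 0.02259369] [ 0.17643972 -0.37583861 -0.13630521] [-0.10363966  0.0747282  -0.0438287 ]
[([0.5644, 0.3261], [509.0, 288.0], 0.87), ([0.562, -0.2549], [209.0, 250.0], 0.15)]
[([0.724, -0.1552], [228.0, 309.0], 0.66), ([0.5883, 0.286], [486.0, 294.0], 0.56), ([0.5429, 0.2911], [490.0, 278.0], 0.31)]
```

View pics/c4.png

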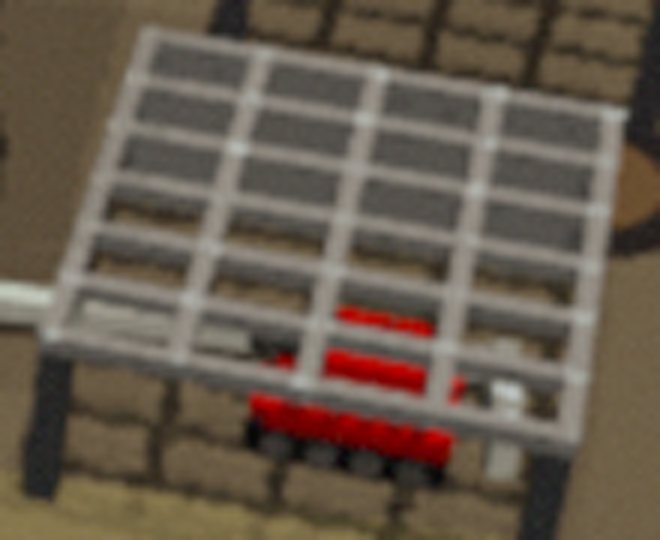

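The picture shows the hook's arm at crop (500,420), behind the tank's rear (455,430). The arm spans most of its width, and the bar is clear of its left side. Drawing out.

play_rows(moves=[[[-7,0,0,0,0,0],[-7,0,0,0,0,0],[-7,0,0,0,0,0],[-7,0,0,0,0,0],[-7,0,0,0,0,0]]])

```text
time_s: 13.8
position: [0.5393, 0.0905, 0.0226]
tcp_rot: [[-0.001, 1.0, 0.0], [1.0, 0.001, 0.0], [0.0, 0.0, -1.0]]
force: [-0.1, 1.1, -0.4]
opening: 0.249
grasp_force: 29.9
```

Run:
```python
from rig import bot
from h import *
st=bot.read_state();print(st["position"],st["force"],st["moment"])
s=bot.capture("scene")
for q in("rod_hook","tank_red","turret_red"): print([(np.round(px2w(s,k["centre"],.04 if "tu" in q else .01 if "h" in q else 0)[:2],4).tolist(),np.round(k["centre"]).tolist(),round(k["confidence"],2)) for k in bot.pinpoint(s,q)[:3]])
```

```text
[0.53926928 0.09054093 0.02256452] [-0.11644101  1.11662392 -0.35213761] [-0.08658027  0.03542138  0.03265401]
[([0.5661, 0.2926], [490.0, 286.0], 0.76)]
[([0.5735, 0.2633], [473.0, 291.0], 0.94)]
[([0.5764, 0.2599], [474.0, 275.0], 0.87)]
```

Tank follows the hook. Continue.

play_rows(moves=[[[-9,0,0,0,0,0],[-9,0,0,0,0,0],[-9,0,0,0,0,0],[-9,0,0,0,0,0],[-9,0,0,0,0,0]]])

```text
time_s: 14.5
position: [0.5393, 0.0454, 0.0226]
tcp_rot: [[-0.001, 1.0, 0.0], [1.0, 0.001, -0.0], [-0.0, 0.0, -1.0]]
force: [-0.3, 1.2, -0.5]
opening: 0.251
grasp_force: 29.9
```

play_rows(moves=[[[-9,0,0,0,0,0],[-9,0,0,0,0,0],[-9,0,0,0,0,0],[-9,0,0,0,0,0],[-9,0,0,0,0,0]]])

```text
time_s: 15.0
position: [0.5393, 0.0006, 0.0226]
tcp_rot: [[-0.001, 1.0, 0.0], [1.0, 0.001, -0.0], [-0.0, 0.0, -1.0]]
force: [-0.9, 0.3, -0.4]
opening: 0.252
grasp_force: 29.9
```

play_rows(moves=[[[-9,0,0,0,0,0],[-9,0,0,0,0,0],[-9,0,0,0,0,0],[-8,0,0,0,0,0],[0,0,0,0,0,0]]])

```text
time_s: 15.5
position: [0.5397, -0.0349, 0.0226]
tcp_rot: [[0.0, 1.0, 0.001], [1.0, -0.0, -0.0], [-0.0, 0.001, -1.0]]
force: [-0.4, -1.9, -1.2]
opening: 0.249
grasp_force: 29.9
```

Run:
```python
from rig import bot
from fit import *
st=bot.read_state();print(st["position"],st["force"],st["moment"])
s=bot.capture("scene")
for q in("rod_hook","tank_red","turret_red"): print([(np.round(px2w(s,k["centre"],.04 if "tu" in q else .01 if "h" in q else 0)[:2],4).tolist(),np.round(k["centre"]).tolist(),round(k["confidence"],2)) for k in bot.pinpoint(s,q)[:3]])
print(fit([s],.57,.135,-1.57))
```

```text
[ 0.53968771 -0.03492053  0.02257704] [-0.41656187 -1.9311325  -1.18910683] [-0.11588263  0.07452362 -0.02612634]
[([0.5683, 0.1624], [418.0, 278.0], 0.59), ([0.7123, -0.1602], [227.0, 305.0], 0.47)]
[([0.5796, 0.1359], [403.0, 284.0], 0.68), ([0.4521, -0.2729], [221.0, 223.0], 0.67)]
[([0.572, 0.1369], [405.0, 265.0], 0.97)]
(array([ 0.57306687,  0.13762836, -1.51470805]), np.float64(-0.7798036465638148), [556])
```

Tank is out at (0.574, 0.137). I back the hook off 10 mm, lower the rod until it touches the table and let go.

play_rows(moves=[[[5,0,0,0,0,0],[5,0,0,0,0,0],[0,0,1,0,0,0],[0,0,1,0,0,0],[0,0,0,0,0,0]]])

```text
time_s: 16.2
position: [0.5391, -0.0225, 0.0217]
tcp_rot: [[-0.001, 1.0, -0.0], [1.0, 0.001, 0.001], [0.001, -0.0, -1.0]]
force: [-1.9, 4.2, 9.5]
opening: 0.249
grasp_force: 29.9
```

play_rows(moves=[[[0,0,1,0,0,0],[0,0,0.5,0,0,0],[0,0,0,0,0,0]]])

```text
time_s: 16.5
position: [0.5391, -0.0225, 0.0216]
tcp_rot: [[-0.002, 1.0, 0.0], [1.0, 0.002, 0.001], [0.001, 0.0, -1.0]]
force: [-3.5, 4.2, 20.0]
opening: 0.25
grasp_force: 29.9
```

play_rows(moves=[[[0,0,0,0,0,0],[0,0,0,0,0,0],[0,0,0,0,0,0],[0,0,0,0,0,0],[0,0,0,0,0,0]]], fingers=1)

```text
time_s: 17.0
position: [0.5392, -0.0237, 0.0186]
tcp_rot: [[-0.001, 1.0, -0.001], [1.0, 0.001, 0.0], [0.0, -0.001, -1.0]]
force: [0.2, -0.3, 1.2]
opening: 0.617
grasp_force: 0.0
```

play_rows(moves=[[[0,0,0,0,0,0],[0,0,0,0,0,0],[0,0,0,0,0,0],[0,0,-15,0,0,0],[0,0,-30,0,0,0]]])

```text
time_s: 17.5
position: [0.5376, -0.0233, 0.0627]
tcp_rot: [[-0.001, 1.0, -0.005], [1.0, 0.001, 0.001], [0.001, -0.005, -1.0]]
force: [1.6, 0.5, -0.5]
opening: 0.983
grasp_force: 0.0
```

play_rows(moves=[[[0,0,-40,0,0,0],[0,0,-40,0,0,0],[0,0,-40,0,0,0],[0,0,0,0,0,0],[0,0,0,0,0,0]]])

```text
time_s: 18.0
position: [0.5397, -0.0237, 0.1851]
tcp_rot: [[-0.001, 1.0, 0.002], [1.0, 0.001, -0.001], [-0.001, 0.002, -1.0]]
force: [0.1, -0.6, -0.4]
opening: 0.999
grasp_force: 0.0
```

Run:
```python
from rig import bot
from fit import *
st=bot.read_state();print(st["position"],st["opening"],st["time_s"])
s=bot.capture("scene");w=bot.capture("wrist")
for p in(s,w):
  for q,z in(("rod",0),("rod_hook",.008),("tank_red",0),("turret_red",.04)): print(q,[(np.round(px2w(p,k["centre"],z)[:2],4).tolist(),np.round(k["centre"]).tolist(),round(k["confidence"],2)) for k in bot.pinpoint(p,q)[:2]])
print(fit([s],.574,.137,-1.57));print(fit([w],.574,.137,-1.57))
cv2.imwrite("pics/w5.png",w["image"])
```

```text
[ 0.53968384 -0.0237318   0.18509265] 0.9990412953938768 18.0
rod [([0.545, -0.0218], [324.0, 263.0], 0.79)]
rod_hook [([0.5683, 0.1768], [426.0, 280.0], 0.7)]
tank_red [([0.5829, 0.1389], [404.0, 286.0], 0.77)]
turret_red [([0.5806, 0.1385], [406.0, 268.0], 0.8)]
rod [([0.5388, -0.0161], [313.0, 215.0], 0.88)]
rod_hook []
tank_red [([0.5783, 0.1379], [364.0, 23.0], 0.82)]
turret_red [([0.5718, 0.1281], [361.0, 23.0], 0.29)]
(array([ 0.57967535,  0.13811168, -1.5048985 ]), np.float64(-0.7816411682892906), [562])
(array([ 0.57775001,  0.1438997 , -1.58023294]), np.float64(-0.8103270223752151), [2473])
```

play_rows(moves=[[[40,10,0,0,0,0],[40,10,0,0,0,0],[40,10,0,0,0,0],[40,8,0,0,0,0],[0,0,0,0,0,0]]])

```text
time_s: 19.0
position: [0.5779, 0.141, 0.184]
tcp_rot: [[-0.006, 1.0, 0.002], [1.0, 0.006, 0.002], [0.002, 0.002, -1.0]]
force: [-0.0, 0.0, 0.4]
opening: 0.999
grasp_force: 0.0
```

play_rows(moves=[[[0,0,0,0,0,0],[0,0,0,0,0,0]]])

```text
time_s: 19.2
position: [0.5768, 0.1355, 0.1838]
tcp_rot: [[-0.001, 1.0, -0.001], [1.0, 0.001, -0.001], [-0.001, -0.001, -1.0]]
force: [-0.5, -0.7, 0.9]
opening: 1.0
grasp_force: 0.0
```

Run:
```python
from rig import bot
from fit import *
st=bot.read_state();print(st["position"],st["opening"],st["time_s"])
w=bot.capture("wrist")
for q,z in(("rod_hook",.008),("tank_red",0),("turret_red",.04)): print(q,[(np.round(px2w(w,k["centre"],z)[:2],4).tolist(),np.round(k["centre"]).tolist(),round(k["confidence"],2)) for k in bot.pinpoint(w,q)[:2]])
print(fit([w],.577,.139,-1.57))
cv2.imwrite("pics/w6.png",w["image"])
```

```text
[0.57676295 0.13552223 0.18378685] 0.9998627105580534 19.2
rod_hook [([0.566, 0.1827], [300.0, 171.0], 0.77), ([0.5799, 0.1356], [316.0, 225.0], 0.69)]
tank_red [([0.5788, 0.1379], [315.0, 220.0], 0.67)]
turret_red [([0.5785, 0.1435], [315.0, 225.0], 0.79), ([0.7141, -0.02], [461.0, 397.0], 0.51)]
(array([ 0.57858358,  0.13942256, -1.56799987]), np.float64(-0.8592346089850249), [2582])
```

View pics/w6.png

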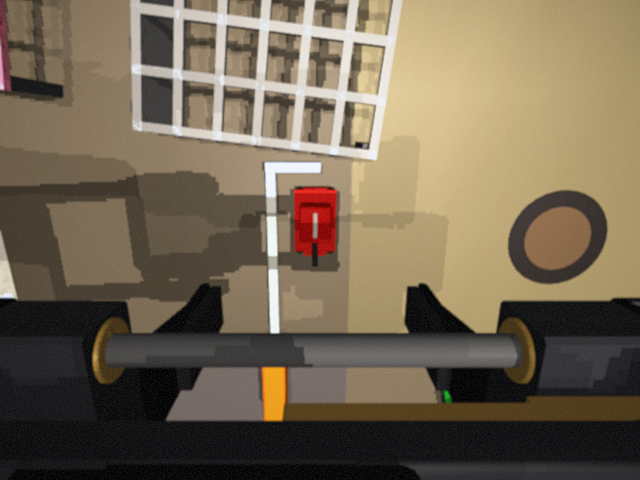

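The wrist picture shows the red tank at (315,222), upright and clear of both walkway and hook, with the rod flat at its left. Descending onto the turret.

play_rows(moves=[[[7.5,2,30,0,0,0],[0,0,40,0,0,0],[0,0,40,0,0,0],[0,0,30,0,0,0],[0,0,9,0,0,0]]])

```text
time_s: 19.9
position: [0.5769, 0.1429, 0.0319]
tcp_rot: [[0.0, 1.0, -0.006], [1.0, -0.0, -0.0], [-0.0, -0.006, -1.0]]
force: [-0.7, -0.3, -0.4]
opening: 0.999
grasp_force: 0.0
```

play_rows(moves=[[[0,0,0,0,0,0],[0,0,0,0,0,0]]])

```text
time_s: 20.1
position: [0.5804, 0.1436, 0.0363]
tcp_rot: [[-0.0, 1.0, 0.002], [1.0, 0.0, 0.0], [0.0, 0.002, -1.0]]
force: [0.1, 0.5, 0.1]
opening: 0.996
grasp_force: 0.0
```

play_rows(moves=[[[0,0,0,0,0,0],[0,0,0,0,0,0],[0,0,0,0,0,0],[0,0,0,0,0,0],[0,0,0,0,0,0]]], fingers=-1)

```text
time_s: 20.6
position: [0.5793, 0.144, 0.0354]
tcp_rot: [[-0.001, 1.0, 0.001], [1.0, 0.001, 0.0], [0.0, 0.001, -1.0]]
force: [0.2, 0.2, -0.0]
opening: 0.631
grasp_force: 0.0
```

play_rows(moves=[[[0,0,0,0,0,0],[0,0,0,0,0,0],[0,0,0,0,0,0],[0,0,0,0,0,0],[0,0,0,0,0,0]]])

```text
time_s: 21.1
position: [0.5791, 0.1439, 0.0349]
tcp_rot: [[-0.001, 1.0, -0.0], [1.0, 0.001, -0.0], [-0.0, -0.0, -1.0]]
force: [-0.5, 0.1, -1.3]
opening: 0.298
grasp_force: 30.0
```

Gripped at the turret's width (26 mm). Lifting and carrying towards the tray.

play_rows(moves=[[[0,0,-10,0,0,0],[0,0,-30,0,0,0],[0,0,-40,0,0,0],[0,0,-40,0,0,0],[0,0,-30,0,0,0]]])

```text
time_s: 21.6
position: [0.5798, 0.144, 0.1882]
tcp_rot: [[-0.001, 1.0, 0.003], [1.0, 0.001, 0.0], [0.0, 0.003, -1.0]]
force: [0.4, 0.2, -1.1]
opening: 0.297
grasp_force: 30.0
```

play_rows(moves=[[[-30,-2,0,0,0,0.142],[0,0,0,0,0,0.142],[0,0,0,0,0,0.142],[0,0,0,0,0,0.142],[0,0,0,0,0,0.142]]])

```text
time_s: 22.1
position: [0.577, 0.1138, 0.1858]
tcp_rot: [[0.656, 0.755, 0.0], [0.755, -0.656, 0.0], [0.0, 0.0, -1.0]]
force: [-0.1, -0.4, -0.7]
opening: 0.297
grasp_force: 30.0
```

play_rows(moves=[[[0,0,0,0,0,0.142],[0,0,0,0,0,0.142],[0,0,0,0,0,0.142],[0,0,0,0,0,0.142],[0,0,0,0,0,0.142]]])

```text
time_s: 22.6
position: [0.577, 0.1139, 0.1857]
tcp_rot: [[0.989, 0.145, 0.0], [0.145, -0.989, 0.0], [0.0, 0.0, -1.0]]
force: [0.7, -0.2, -0.2]
opening: 0.294
grasp_force: 30.0
```

Run:
```python
from rig import bot
from h import *
st=bot.read_state();T=np.array(st["tcp_rot"]);P=np.array(st["position"]);print(P,st["grasp_force"],T.round(3).tolist())
G=np.array([.545,-.259,.185]);print("to go tool mm",T.T@(G-P)*1000)
```

```text
[0.57702768 0.11392512 0.18567832] 29.98948574066162 [[0.989, 0.145, 0.0], [0.145, -0.989, 0.0], [0.0, 0.0, -1.0]]
to go tool mm [-85.9414015  364.29797744   0.65954597]
```

play_rows(moves=[[[-14,40,0,0,0,0],[-14,40,0,0,0,0],[-14,40,0,0,0,0],[-14,40,0,0,0,0],[-14,40,0,0,0,0]]])

```text
time_s: 23.1
position: [0.5377, -0.0958, 0.1858]
tcp_rot: [[0.988, 0.152, 0.001], [0.152, -0.988, -0.0], [0.001, 0.0, -1.0]]
force: [0.4, -0.5, 0.2]
opening: 0.301
grasp_force: 30.0
```

play_rows(moves=[[[-14,40,0,0,0,0],[-14,40,0,0,0,0],[-14,40,0,0,0,0],[-14,40,0,0,0,0],[0,4,0,0,0,0]]])

```text
time_s: 23.6
position: [0.5074, -0.2705, 0.186]
tcp_rot: [[0.989, 0.146, 0.002], [0.146, -0.989, -0.004], [0.002, 0.004, -1.0]]
force: [0.7, 0.0, 1.3]
opening: 0.299
grasp_force: 30.0
```

play_rows(moves=[[[0,0,0,0,0,0],[0,0,0,0,0,0],[0,0,0,0,0,0]]])

```text
time_s: 23.9
position: [0.5077, -0.2633, 0.1851]
tcp_rot: [[0.988, 0.153, -0.001], [0.153, -0.988, 0.001], [-0.0, -0.001, -1.0]]
force: [-0.6, 0.2, -1.4]
opening: 0.297
grasp_force: 30.0
```

Run:
```python
from rig import bot
from h import *
st=bot.read_state();print(st["position"],st["grasp_force"],np.round(st["tcp_rot"],3).tolist())
w=bot.capture("wrist");cv2.imwrite("pics/w7.png",w["image"])
for q,z in(("slot_red",.006),("slot_green",.006)): print(q,[(np.round(px2w(w,k["centre"],z)[:2],4).tolist(),np.round(k["centre"]).tolist(),round(k["confidence"],2)) for k in bot.pinpoint(w,q)[:2]])
for k in bot.silhouettes(w,"slot_red")[:1]:
    m=k["pixels"];ys,xs=np.nonzero(m);r=cv2.minAreaRect(np.c_[xs,ys].astype(np.float32));print([np.round(q).tolist()+np.round(px2w(w,q,.018)[:2],4).tolist() for q in cv2.boxPoints(r)])
```

```text
[ 0.5076736  -0.26325622  0.18511513] 29.996966421604156 [[0.988, 0.153, -0.001], [0.153, -0.988, 0.001], [-0.0, -0.001, -1.0]]
slot_red [([0.5579, -0.2604], [320.0, 167.0], 0.92)]
slot_green [([0.5679, -0.331], [404.0, 168.0], 0.83)]
[[287.0, 122.0, 0.5897, -0.228], [351.0, 122.0, 0.5976, -0.2785], [351.0, 235.0, 0.5055, -0.2957], [287.0, 235.0, 0.4969, -0.2407]]
```

View pics/w7.png

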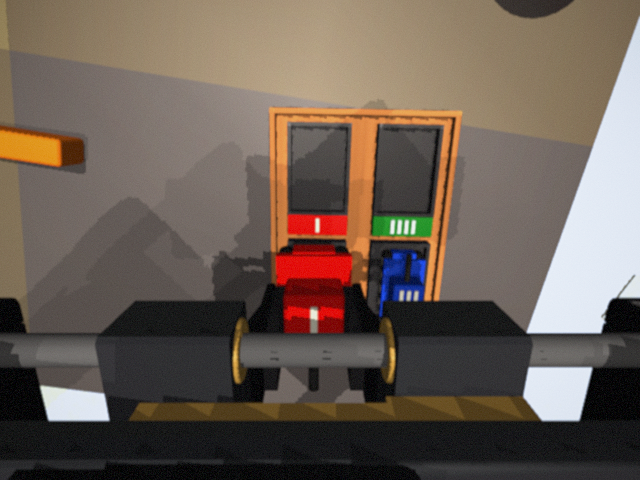

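The wrist picture shows the empty red-labelled pocket, cols 288–350 and rows 124–213, with its label at row 225. It is parallel to the jaws, and the held red tank is below it.

Run:
```python
from rig import bot
from h import *
w=bot.capture("wrist");im=w["image"].astype(int);st=bot.read_state();T=np.array(st["tcp_rot"]);P=np.array(st["position"])
g=im.sum(2)
print("row160",g[160,268:372].tolist());print("col320",g[104:240,320].tolist())
for (a,b,e) in(((288,169),(350,169),"w"),((319,124),(319,213),"l")):
    for z in(.009,.018):
        A=px2w(w,a,z);B=px2w(w,b,z);print(e,z,np.linalg.norm(A-B).round(4),((A+B)/2).round(4),"tool mm",(T.T@((A+B)/2-P)*1000).round(1))
```

```text
row160 [336, 388, 408, 422, 429, 383, 281, 312, 429, 464, 461, 460, 464, 461, 467, 483, 465, 460, 393, 324, 298, 256, 192, 217, 273, 297, 292, 284, 257, 234, 227, 216, 214, 225, 226, 220, 214, 233, 224, 212, 218, 229, 217, 218, 228, 214, 223, 214, 234, 204, 224, 216, 232, 221, 219, 232, 224, 232, 217, 224, 224, 220, 224, 219, 230, 235, 213, 234, 227, 225, 225, 213, 226, 222, 211, 213, 176, 159, 200, 231, 253, 340, 414, 420, 425, 417, 429, 415, 423, 423, 425, 427, 418, 418, 419, 422, 441, 443, 446, 442, 446, 454, 447, 437]
col320 [466, 474, 454, 435, 426, 464, 478, 480, 474, 459, 362, 280, 313, 385, 448, 475, 467, 453, 397, 325, 319, 291, 258, 198, 193, 247, 297, 313, 314, 311, 305, 298, 313, 303, 299, 298, 306, 290, 281, 258, 260, 257, 246, 246, 232, 239, 232, 230, 221, 219, 234, 232, 222, 222, 222, 226, 232, 227, 213, 228, 214, 202, 229, 211, 217, 236, 206, 223, 218, 221, 199, 203, 211, 205, 210, 200, 189, 173, 172, 167, 169, 182, 159, 164, 166, 161, 172, 162, 171, 164, 165, 142, 163, 166, 157, 166, 154, 155, 148, 165, 167, 152, 152, 142, 161, 148, 98, 103, 131, 159, 182, 235, 275, 273, 272, 288, 276, 274, 273, 257, 260, 258, 262, 267, 264, 265, 270, 254, 257, 231, 275, 326, 349, 342, 263, 156]
w 0.009 0.0528 [ 0.5566 -0.2602  0.009 ] tool mm [ 48.8   3.6 176.1]
w 0.018 0.0513 [ 0.5575 -0.2599  0.018 ] tool mm [ 49.6   3.5 167.1]
l 0.009 0.0747 [ 0.5558 -0.2603  0.009 ] tool mm [ 47.9   3.6 176.1]
l 0.018 0.0726 [ 0.5567 -0.26    0.018 ] tool mm [ 48.8   3.5 167.1]
```

play_rows(moves=[[[18,2.3,0,0,0,0],[20,0,10,0,0,0],[15,0,20,0,0,0],[0,0,30,0,0,-0.01],[0,0,20,0,0,0]]])

```text
time_s: 24.65
position: [0.5605, -0.2582, 0.1034]
tcp_rot: [[0.987, 0.163, -0.001], [0.163, -0.987, 0.001], [-0.001, -0.001, -1.0]]
force: [0.1, 0.6, 1.0]
opening: 0.294
grasp_force: 30.0
```

play_rows(moves=[[[0,0,20,0,0,0],[0,0,10,0,0,0],[0,0,0,0,0,0],[0,0,0,0,0,0]]])

```text
time_s: 25.05
position: [0.5609, -0.2594, 0.0755]
tcp_rot: [[0.987, 0.161, 0.001], [0.161, -0.987, -0.0], [0.001, 0.001, -1.0]]
force: [1.1, -0.2, -0.1]
opening: 0.296
grasp_force: 30.0
```

Run:
```python
from rig import bot
from fit import *
st=bot.read_state();T=np.array(st["tcp_rot"]);P=np.array(st["position"]);print(P,st["force"],st["grasp_force"],T.round(3).tolist())
print("tank est",P-.005*T[:,0])
S=np.array([0.5558,-.259,.009]);print("slot err tool mm",T.T@(S-(P-.005*T[:,0]))*1000)
d=bot.capture("side");s=bot.capture("scene")
for p in(d,s):print(fit([p],.557,-.26,np.radians(188.5),zb=P[2]-.035))
```

```text
[ 0.56088487 -0.25941322  0.07554476] [ 1.07307076 -0.22508969 -0.07921093] 29.996818900108337 [[0.987, 0.161, 0.001], [0.161, -0.987, -0.0], [0.001, 0.001, -1.0]]
tank est [ 0.55595028 -0.26021937  0.07554155]
slot err tool mm [ 5.61169045e-03 -1.26672195e+00  6.65408344e+01]
(array([ 0.55564821, -0.26031508,  3.48760532]), np.float64(-0.33939873417721517), [752])
(array([ 0.56113929, -0.26319685,  3.47017341]), np.float64(-0.6584507042253521), [427])
```

Within about 1 mm of the slot. I correct the small turn and lower.

play_rows(moves=[[[0,-0.7,8,0,0,0.016],[0,0,8,0,0,0],[0,0,6,0,0,0],[0,0,4,0,0,0],[0,0,2,0,0,0]]])

```text
time_s: 25.65
position: [0.56, -0.2583, 0.0462]
tcp_rot: [[0.989, 0.145, -0.001], [0.145, -0.989, 0.001], [-0.001, -0.001, -1.0]]
force: [-0.2, 0.2, -0.5]
opening: 0.299
grasp_force: 30.0
```

play_rows(moves=[[[0,0,1.5,0,0,0],[0,0,0,0,0,0],[0,0,0,0,0,0]]])

```text
time_s: 25.95
position: [0.5605, -0.2587, 0.0457]
tcp_rot: [[0.989, 0.145, 0.0], [0.145, -0.989, -0.0], [0.0, 0.0, -1.0]]
force: [0.1, -0.3, -0.4]
opening: 0.298
grasp_force: 30.0
```

play_rows(moves=[[[0,0,1,0,0,0],[0,0,0,0,0,0],[0,0,0,0,0,0]]])

```text
time_s: 26.25
position: [0.5604, -0.2586, 0.0446]
tcp_rot: [[0.989, 0.145, 0.0], [0.145, -0.989, -0.0], [0.0, 0.0, -1.0]]
force: [-0.2, -1.0, -0.8]
opening: 0.292
grasp_force: 30.0
```

play_rows(moves=[[[0,0,0.7,0,0,0],[0,0,0,0,0,0],[0,0,0,0,0,0]]])

```text
time_s: 26.55
position: [0.5605, -0.2586, 0.044]
tcp_rot: [[0.989, 0.145, 0.0], [0.145, -0.989, -0.0], [0.0, 0.0, -1.0]]
force: [0.1, 0.4, 0.1]
opening: 0.3
grasp_force: 30.0
```

Contact is just starting (force rising from -0.8 to 0.1 N). One more small step, then release and back off.

play_rows(moves=[[[0,0,0.6,0,0,0],[0,0,0,0,0,0],[0,0,0,0,0,0]]])

```text
time_s: 26.85
position: [0.5605, -0.2587, 0.044]
tcp_rot: [[0.989, 0.145, 0.001], [0.145, -0.989, -0.0], [0.0, 0.0, -1.0]]
force: [-1.0, 0.2, 4.9]
opening: 0.296
grasp_force: 30.0
```

play_rows(moves=[[[0,0,0,0,0,0],[0,0,0,0,0,0],[0,0,0,0,0,0],[0,0,0,0,0,0],[0,0,0,0,0,0]]], fingers=1)

```text
time_s: 27.35
position: [0.5602, -0.2585, 0.043]
tcp_rot: [[0.989, 0.145, -0.0], [0.145, -0.989, 0.0], [-0.0, -0.0, -1.0]]
force: [-0.4, 0.3, 0.1]
opening: 0.669
grasp_force: 0.0
```

play_rows(moves=[[[0,0,0,0,0,0],[0,0,0,0,0,0],[0,0,-10,0,0,0],[0,0,-30,0,0,0],[0,0,-40,0,0,0]]])

```text
time_s: 27.85
position: [0.559, -0.2577, 0.1228]
tcp_rot: [[0.989, 0.145, -0.004], [0.145, -0.989, 0.003], [-0.003, -0.003, -1.0]]
force: [-0.4, -1.0, -0.6]
opening: 0.987
grasp_force: 0.0
```

play_rows(moves=[[[-20,0,-40,0,0,0],[-20,0,-20,0,0,0],[-10,0,0,0,0,0],[0,0,0,0,0,0],[0,0,0,0,0,0]]])

```text
time_s: 28.35
position: [0.5105, -0.2654, 0.1823]
tcp_rot: [[0.989, 0.145, -0.001], [0.145, -0.989, 0.001], [-0.001, -0.001, -1.0]]
force: [-0.6, 0.5, -0.2]
opening: 0.998
grasp_force: 0.0
```

Run:
```python
from rig import bot
from fit import *
st=bot.read_state();print(st["position"],st["force"],st["time_s"])
w=bot.capture("wrist");s=bot.capture("scene");cv2.imwrite("pics/w8.png",w["image"])
print(fit([w],.556,-.26,np.radians(188.5),zb=.009),fit([s],.556,-.26,np.radians(188.5),zb=.009))
for p,q,z in((w,"tank_red",.009),(w,"turret_red",.049),(w,"slot_red",.006),(s,"rod",0),(s,"tank_green",0),(s,"paint_pot",0),(s,"tank_yellow",.009),(s,"tank_blue",.009)):
  print(q,[(np.round(px2w(p,k["centre"],z)[:2],4).tolist(),round(k["confidence"],2)) for k in bot.pinpoint(p,q)[:2]])
```

```text
[ 0.51052519 -0.26542823  0.18226621] [-0.60112189  0.54629659 -0.17067407] 28.35
(array([ 0.55582158, -0.25854784,  3.28305823]), np.float64(-0.667017913593256), [4362]) (array([ 0.55318932, -0.25961401,  3.26601037]), np.float64(-0.7753743760399334), [528])
tank_red [([0.5554, -0.2559], 0.8)]
turret_red [([0.5618, -0.2575], 0.66)]
slot_red []
rod [([0.5473, -0.0247], 0.9), ([0.7303, -0.0622], 0.62)]
tank_green [([0.7261, -0.0615], 0.64), ([0.4652, -0.3512], 0.6)]
paint_pot [([0.7164, -0.165], 0.72), ([0.5337, -0.2716], 0.53)]
tank_yellow [([0.4611, -0.2754], 0.82)]
tank_blue [([0.4627, -0.3567], 0.64)]
```

View pics/w8.png

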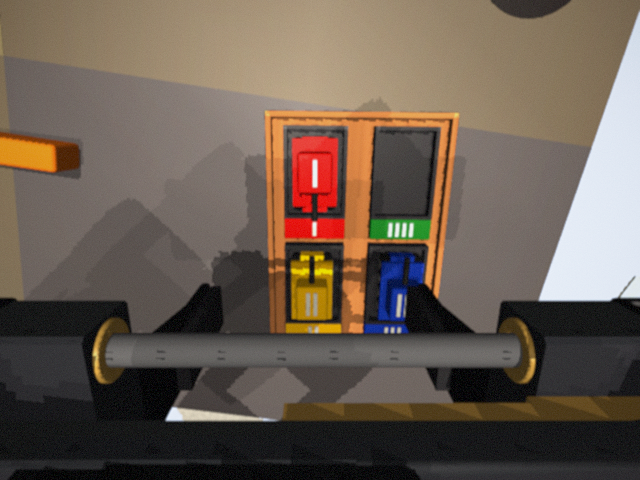

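The wrist picture shows the red tank centred and flat in its red-labelled pocket at (315,175). The yellow and blue tanks are in place and the gripper is clear, so I hand in.

```bash
python3 -c "
from rig import bot
print(bot.hand_in())"
```

```text
the job is handed in; nothing more can be done
None
```

I drew the red tank out with the hooked rod, laid the rod flat and let go, set the tank in its red-labelled slot within about 2 mm of centre by camera estimate, and handed the job in at about 28 s; no verdict came back.

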